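Unpile the hearing-aid cases into their drying trays

TASK

Take the pile of four hearing-aid cases apart from the top down, one case at a time, and set each straight into the drying tray of its own shape, lying flat inside the rim with its sides lined up with the tray's. Lower the cases into the trays rather than dropping them, keep them upright, and leave the glass dish and the magnifier where they are.

Things in the scene. Friction and masses are not known exactly. Their poses are not given: they have to be found in the camera images.
- pill_case: Smallest hearing-aid case, dark grey hard plastic, outline with straight long sides and half-round ends: 58 mm long (own x) by 28 mm wide (own y), 22 mm high, about 30 g. At the start it is the top of the pile. Origin: centre of its underside; z up. Can be gripped across its straight sides (30 mm long, 28 mm apart).
- round_case: Round plum hard-plastic case, 52 mm diameter, 26 mm high, about 50 g. At the start second from the top of the pile. Origin: centre of its underside; z up.
- square_case: Square light grey hard-plastic case, 62 by 62 mm, 28 mm high, about 80 g. At the start third from the top, on the oblong case. Origin: centre of its underside; z up, x and y along its sides.
- oblong_case: Largest case, teal hard plastic, rectangular: 104 mm long (own x) by 66 mm wide (own y), 32 mm high, about 110 g. At the start the bottom of the pile, standing on the counter. Origin: centre of its underside; z up. Can be gripped across its 66 mm width.
- pill_tray: Smallest drying tray, outline with straight sides and half-round ends, 78 by 48 mm inside the rim, long along own x. Fixed. Grey-coated metal plate 3 mm thick with a chrome wire rim, wire 4 mm thick, rim top 7 mm above the counter. Origin: centre of the tray's underside, on the counter; the case rests on the plate 3 mm above it.
- round_tray: Round drying tray, 72 mm diameter inside the rim. Fixed. Grey-coated metal plate 3 mm thick with a chrome wire rim, wire 4 mm thick, rim top 7 mm above the counter. Origin: centre of the tray's underside, on the counter; the case rests on the plate 3 mm above it.
- square_tray: Square drying tray, 82 by 82 mm inside the rim, sides along own x and y. Fixed. Grey-coated metal plate 3 mm thick with a chrome wire rim, wire 4 mm thick, rim top 7 mm above the counter. Origin: centre of the tray's underside, on the counter; the case rests on the plate 3 mm above it.
- oblong_tray: Largest drying tray, rectangular, 124 by 86 mm inside the rim, long along own x. Fixed. Grey-coated metal plate 3 mm thick with a chrome wire rim, wire 4 mm thick, rim top 7 mm above the counter. Origin: centre of the tray's underside, on the counter; the case rests on the plate 3 mm above it.
- glass_dish: Bystander: small round open glass cleaning dish, 68 mm across, 26 mm high, loose on the counter. Origin: centre of its underside.
- magnifier: Bystander: pewter hand magnifier lying flat, loose, about 165 mm long along own x (lens at +x, handle at -x), 13 mm high. Origin: on the counter near the middle of its length.
There are look-alikes about, which are no part of the job. What is shaped like the oblong_case but green is not meant. Leave any orange look-alike of the pill_case alone.

How it is judged (in metres and radians):
On the way, in this order (a step that is already met when the one before it is completed fails the run):
1. the small round-ended case lies flat in its own tray, let go (horizontal distance between pill_case and pill_tray below 0.0145 m and z of pill_case in the frame of pill_tray between 0.001 and 0.0055 m and angle between pill_case's own z axis and vertical below 0.05 rad and angle between the x axis of pill_case and the x axis of pill_tray, either way round below 0.35 rad and contact force between pill_case and the fingers below 0.3 N and linear speed of pill_case below 0.03 m/s), for 0.2 s.
2. the round case lies flat in its own tray, let go (horizontal distance between round_case and round_tray below 0.0145 m and z of round_case in the frame of round_tray between 0.001 and 0.0055 m and angle between round_case's own z axis and vertical below 0.05 rad and contact force between round_case and the fingers below 0.3 N and linear speed of round_case below 0.03 m/s), for 0.2 s.
3. the square case lies flat in its own tray, let go (horizontal distance between square_case and square_tray below 0.0145 m and z of square_case in the frame of square_tray between 0.001 and 0.0055 m and angle between square_case's own z axis and vertical below 0.05 rad and (angle between the x axis of square_case and the x axis of square_tray, either way round below 0.4 rad or angle between the x axis of square_case and the y axis of square_tray, either way round below 0.4 rad) and contact force between square_case and the fingers below 0.3 N and linear speed of square_case below 0.03 m/s), for 0.2 s.
4. the large oblong case lies flat in its own tray, let go (horizontal distance between oblong_case and oblong_tray below 0.0145 m and z of oblong_case in the frame of oblong_tray between 0.001 and 0.0055 m and angle between oblong_case's own z axis and vertical below 0.05 rad and angle between the x axis of oblong_case and the x axis of oblong_tray, either way round below 0.35 rad and contact force between oblong_case and the fingers below 0.3 N and linear speed of oblong_case below 0.03 m/s), for 0.2 s.
At the end, for the whole second after the job is handed in: Each case rests released and still in the tray of its own shape: centres within 14.5 mm, underside 1 to 5.5 mm above the tray's, tilt under 0.05 rad, the two long cases lengthwise within 0.35 rad, the square one's sides within 0.4 rad of its tray's (all of step 1 and all of step 2 and all of step 3 and all of step 4); the robot touches nothing.
It fails at once if two cases are carried at once (a case is taken off its place in the pile with the next still on it) ((distance between pill_case and round_case below 0.04 m and distance between round_case and square_case above 0.06 m) or (distance between round_case and square_case below 0.04 m and distance between square_case and oblong_case above 0.06 m) or (distance between square_case and oblong_case below 0.045 m and distance of oblong_case from where it was at the start of the episode above 0.06 m)).
It fails at once if a case is tipped by more than 0.6 rad (angle between any of pill_case, round_case, square_case, oblong_case's own z axis and vertical above 0.6 rad).
It fails at once if a case is dropped into its tray (faster than 0.5 m/s within 60 mm of the tray's centre and 60 mm of the counter) ((linear speed of pill_case above 0.5 m/s and horizontal distance between pill_case and pill_tray below 0.06 m and height (world z) of pill_case below 0.06 m) or (linear speed of round_case above 0.5 m/s and horizontal distance between round_case and round_tray below 0.06 m and height (world z) of round_case below 0.06 m) or (linear speed of square_case above 0.5 m/s and horizontal distance between square_case and square_tray below 0.06 m and height (world z) of square_case below 0.06 m) or (linear speed of oblong_case above 0.5 m/s and horizontal distance between oblong_case and oblong_tray below 0.06 m and height (world z) of oblong_case below 0.06 m)).
It fails at once if the glass dish or the magnifier is moved by more than 20 mm (distance of any of glass_dish, magnifier from where it was at the start of the episode above 0.02 m).
It also fails if it takes over 120 s, if anything falls off the work surface, if the arm or the gripper's body presses on something with over 40 N, if the wrist force passes 120 N, or if a joint passes its speed limit or range.

ROBOT

A 7-joint arm with a two-finger parallel gripper is mounted at the origin on the work surface. World frame = base frame: x ahead of the robot, y to its left, z up, the work surface at z = 0. Lengths are in mm, angles in rad, forces in N, time in s.
With the tool pointing down it reaches from about 400 to 875 mm from the base axis. Payload 4.4 kg.
Tool frame: the origin (TCP) lies at the very end of the fingers, on their centre line; the grasp point (between the pads) lies 19 mm behind it; z points along the fingers, y is the direction in which the jaws open and shut (so a half turn about z gives the same grasp; the last joint's range is limited). The gripper opens to 85 mm and grips with 20 to 120 N. Pads are 22 mm wide; open, the fingers measure 114 mm over their backs; the gripper's body (76 mm by 85 mm) begins 54 mm behind the grasp point. The pads swing forward as they close: fully open they stand 13 mm farther back than shut.
Start: joints at [1.132, 0.628, 0.038, 1.517, -0.027, 0.996, -0.02], TCP at [236.774, -605.356, 231.313] pointing down, gripper open.
Joint ranges: [-3.06, 3.06], [-0.37, 2.12], [-1.25, 1.32], [0.18, 2.47], [-1.1, 4.24], [0.23, 1.98], [-2.94, 2.94]. Speed limits (rad/s): [2.57, 2.57, 3.14, 3.14, 3.14, 3.14, 3.14].

INTERFACE

Orientations are given as [roll, pitch, yaw] about the fixed x, y, z axes, in that order (R = Rz(yaw) Ry(pitch) Rx(roll)).
In Python, from cell import read_state, get_image, calibration, finish_job gives the robot as it stands. The module is installed in compiled form; this text tells all that it offers.
- The arm moves only by the tool apply_moves, never from a script. Its argument "increments" is a list of rows, each an object of numbers: "tx", "ty", "tz": the shift along the world's x, y, z in m; "rx", "ry", "rz": the turn, a rotation vector about the world's x, y, z in units of 5 degrees (1.0 is 5 degrees); "claw": the finger opening in m, from 0 to 0.0854. In form: [{"tx": .., "ty": .., "tz": .., "rx": .., "ry": .., "rz": .., "claw": ..}, ...]. A call has 1 to 12 rows; each row is the pose to reach, as a shift and turn from the pose commanded when the call began; what a row does not reach only later rows make up. A row lasts 1/10 s, in which the tool goes at most 50 mm and 8.59 degrees, less where a joint would pass 70% of its speed; a pose out of reach is approached as far as the arm can. A call with a gripper value outside its range is refused whole. The fingers move at their own pace and stop on an object; the grip force is fixed at half the most. Time passes only in rows, so rows that repeat a pose let the fingers close. It gives the time, the measured TCP pose, the force and the opening at its end, in the units of the state.
- read_state(): the state, without advancing time (a new reading comes with each control period).
- get_image(name): name is "side" or "top"; returns the picture (400x640x3 uint8, red, green, blue); there is no depth.
- calibration(name): a dict with "camera_matrix" (3x3 intrinsics, pixels), "distortion" ([k1, k2, p1, p2, k3] as OpenCV has them; the pictures are not rectified), "origin" and "attitude" of the camera in the world. Camera axes: x right, y up, looking along -z (the intrinsics and any distortion apply to the point x, -y, -z); pixel columns grow to the right and rows downward; lengths in mm; the calibration is good to about 2 mm. A picture is of the moment at which its call begins. calibration takes no time and is no camera call.
- finish_job(): hands the job in, once; it reports no verdict.
The state is a dict: "clock": time; "qpos": joint angles; "qd": joint speeds; "tau": joint torques, N m; "eef_pos": TCP position; "tool_rot": TCP orientation; "force": force on the tool from outside, world axes, zero at the start; "torque": the same for the moment, N m; "width": finger opening in mm.
Only numpy, scipy, OpenCV 4.12 (cv2) and the standard library are available. Lean on these libraries where they do the work, as an engineer would, in place of code of your own. Each camera call takes 0.05 s, during which the arm holds its last target. There are 200 camera calls.

## Working session

There is one attempt and no reset: what is moved stays moved. The work goes in short steps, Python scripts to look and compute and a tool call to move; the robot and the scene stay as the last step left them, time stands still between calls to the robot, and variables do not carry over. Pictures are saved under pics/ and viewed, about 12 in all and at most 16, crops included, and the job is handed in when it is done.

Besides the shell and the picture viewer there is one more tool, called as name(argument=value, ...) on one line, values as JSON. apply_moves: Moves the arm, as the interface text tells. Its arguments: {"type":"object","properties":{"increments":{"type":"array"}},"required":["increments"]}

```bash
mkdir -p pics
python3 - <<'E'
from cell import *
import cv2
print(read_state())
for n in("side","top"):
    im=get_image(n); cv2.imwrite(f"pics/{n}0.png",im[:,:,::-1]); print(n,calibration(n))
E
```

```text
{'clock': 0.0, 'qpos': array([ 1.13218907,  0.62937363,  0.03841007,  1.5183322 , -0.02702721,
        0.99626755, -0.02002125]), 'qd': array([-0.00041451,  0.0018207 , -0.0012332 , -0.00058879, -0.00026118,
        0.00092125, -0.00147778]), 'tau': array([ 2.53458929e-04, -5.63398790e+01,  1.22674473e+00, -1.93440789e+01,
        1.09834608e-02,  1.06176300e-02, -8.96501177e-06]), 'eef_pos': array([ 236.58516697, -604.7728775 ,  230.38209943]), 'tool_rot': array([-3.13972843e+00, -1.63978311e-05,  3.72797779e-01]), 'force': array([ 0.87963421, -0.14275595,  0.27847868]), 'torque': array([ 0.00972638, -0.01244682,  0.04258604]), 'width': 85.44440882321457}
side {'camera_matrix': array([[380.4113709 ,   0.        , 317.20189873],
       [  0.        , 380.4113709 , 195.57530438],
       [  0.        ,   0.        ,   1.        ]]), 'distortion': array([0.01811179, 0.        , 0.        , 0.        , 0.        ]), 'origin': array([ 65.51889968, 517.13993767, 599.50584967]), 'attitude': array([ 0.9058233 , -0.00890885, -2.4587412 ])}
top {'camera_matrix': array([[474.5529551 ,   0.        , 320.63277257],
       [  0.        , 474.5529551 , 201.43308155],
       [  0.        ,   0.        ,   1.        ]]), 'distortion': array([0.03647285, 0.        , 0.        , 0.        , 0.        ]), 'origin': array([ 2.39456953e+02, -8.17182319e-01,  1.43528628e+03]), 'attitude': array([ 0.19953393,  0.01499515, -1.58117313])}
```

View pics/top0.png

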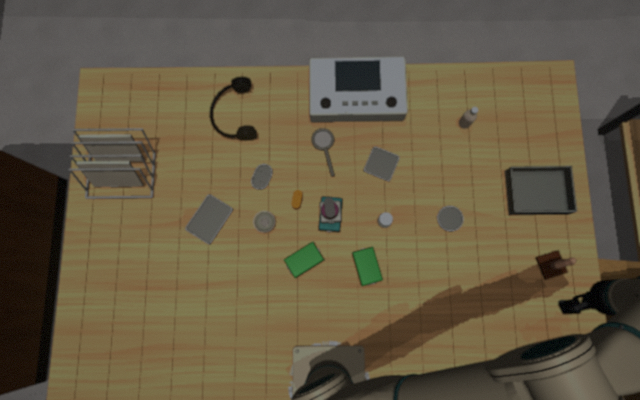

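View pics/side0.png

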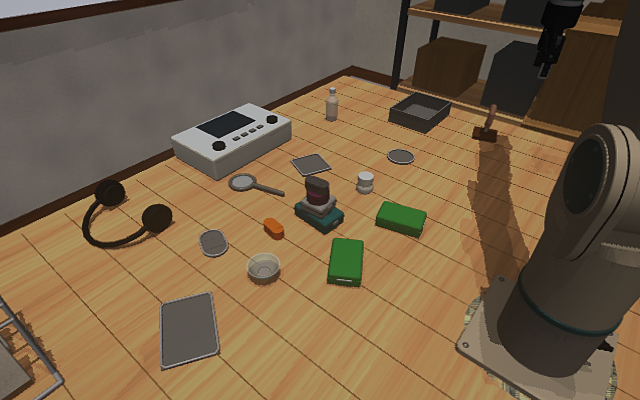

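Top view (2 viewed): the pile is at (331,212). The trays are pill (262,177), oblong (210,218), square (381,164) and round (450,218), with the dish at (264,222) and the magnifier at (323,150). Look-alikes: green oblongs at (304,260) and (368,266), and an orange pill at (297,200). The case wanted is the teal one under the pile at (331,212). Next I'll enlarge to confirm that and segment.

```bash
cat > h.py <<'E'
from cell import *
import cv2, numpy as np
from scipy.spatial.transform import Rotation as Rot
F=np.diag([1,-1,-1.])
def ray(n,px):
    c=calibration(n)
    u=cv2.undistortPoints(np.array(px,float).reshape(-1,1,2),c['camera_matrix'],c['distortion']).reshape(-1,2)
    d=np.c_[u,np.ones(len(u))]@F
    return c['origin'],Rot.from_euler('xyz',c['attitude']).apply(d)
def onz(n,px,z):
    o,d=ray(n,px); return (o+d*((z-o[2])/d[:,2])[:,None])[:,:2]
def proj(n,P):
    c=calibration(n); R=Rot.from_euler('xyz',c['attitude']).as_matrix()
    q=(np.array(P,float).reshape(-1,3)-c['origin'])@R@F
    return cv2.projectPoints(q,np.zeros(3),np.zeros(3),c['camera_matrix'],c['distortion'])[0].reshape(-1,2)
def save(im,name,x0,y0,x1,y1,s):
    cv2.imwrite(f'pics/{name}.png',cv2.resize(im[y0:y1,x0:x1,::-1],None,fx=s,fy=s,interpolation=cv2.INTER_CUBIC))
E
python3 - <<'E'
from h import *
t=cv2.imread('pics/top0.png')[:,:,::-1]; s=cv2.imread('pics/side0.png')[:,:,::-1]
a=cv2.resize(t[185:240,300:360],None,fx=6.6,fy=6.6,interpolation=cv2.INTER_CUBIC)
b=cv2.resize(s[165:240,285:355],None,fx=5,fy=5,interpolation=cv2.INTER_CUBIC)
H=max(a.shape[0],b.shape[0]); f=lambda i:cv2.copyMakeBorder(i,0,H-i.shape[0],0,0,cv2.BORDER_CONSTANT)
cv2.imwrite('pics/c1.png',np.hstack([f(a),f(b)])[:,:,::-1])
# gray regions (trays): low saturation masks
for n,im,bx in(('top',t,(180,130,480,240)),('side',s,(150,140,420,372))):
    x0,y0,x1,y1=bx; hsv=cv2.cvtColor(im,cv2.COLOR_RGB2HSV)
    m=np.zeros(im.shape[:2],np.uint8); m[y0:y1,x0:x1]=(hsv[y0:y1,x0:x1,1]<70)*255
    for c in cv2.findContours(m,cv2.RETR_EXTERNAL,cv2.CHAIN_APPROX_NONE)[0]:
        if cv2.contourArea(c)<60: continue
        w=onz(n,c.reshape(-1,2),4).astype(np.float32)
        r=cv2.minAreaRect(w); k=cv2.moments(w.reshape(-1,1,2)); M=(k['m10']/k['m00'],k['m01']/k['m00'])
        print(n,cv2.boundingRect(c),'ctr',np.round(r[0],1),'cen',np.round(M,1),'size',np.round(r[1],1),'ang',round(r[2],1))
E
```

```text
top (378, 212, 15, 16) ctr [ 471.2 -177.1] cen [ 471.2 -178. ] size [42.8 46. ] ang 43.2
top (253, 211, 22, 21) ctr [470.6 192.8] cen [470.3 192.2] size [64.5 61.8] ang 89.3
top (437, 205, 27, 27) ctr [ 472.1 -373.7] cen [ 472.6 -374.2] size [75.4 77.6] ang 43.3
top (319, 196, 23, 30) ctr [499.2 -11.6] cen [501.1 -12.2] size [66. 91.] ang 86.1
top (185, 194, 48, 46) ctr [480.7 360.6] cen [482.2 360.7] size [ 95.4 133.1] ang 57.8
top (251, 163, 22, 27) ctr [611.9 201.5] cen [612.3 201.3] size [55.7 85.3] ang 67.8
top (364, 147, 36, 35) ctr [ 648.2 -172.6] cen [ 648.2 -172.8] size [90.8 91.4] ang 66.2
top (312, 130, 22, 46) ctr [686.6  10.4] cen [720.8   7.4] size [ 66.4 147.2] ang 89.1
side (160, 292, 60, 78) ctr [480.1 357.4] cen [480.2 358. ] size [ 93.4 135.1] ang 57.3
side (247, 253, 33, 26) ctr [480.4 175.2] cen [480.5 174.8] size [66.7 67.3] ang 39.5
side (198, 229, 30, 28) ctr [611.8 198.2] cen [612.3 198. ] size [56.4 88. ] ang 67.6
side (294, 195, 50, 39) ctr [498.1 -40.7] cen [497.2 -24.1] size [115.4 128.8] ang 84.5
side (305, 176, 24, 12) ctr [ 580.8 -122.5] cen [ 581.6 -122.6] size [68.3 33.3] ang 5.0
side (229, 174, 55, 21) ctr [690.2   4.8] cen [720.    1.9] size [157.8  72.3] ang 0.8
side (357, 171, 17, 23) ctr [ 480.7 -203.8] cen [ 481.6 -203.9] size [ 41.  102.1] ang 31.1
side (290, 153, 41, 24) ctr [ 648.2 -176.9] cen [ 648.3 -176.7] size [92.1 95.7] ang 66.3
side (387, 149, 28, 15) ctr [ 472.5 -378.2] cen [ 472.5 -378.7] size [78.7 76.7] ang 39.8
side (150, 140, 138, 40) ctr [883.8 -17.8] cen [903.1 -45.7] size [421.  207.5] ang 40.2
```

View pics/c1.png

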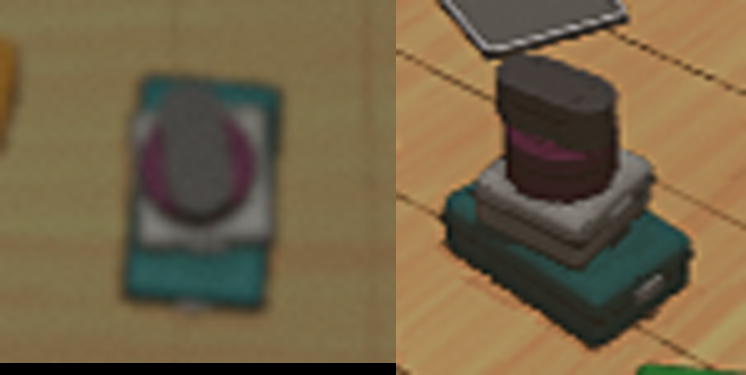

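Pictures so far: 3. The crop confirms teal oblong at the bottom, then square, plum round and dark grey pill on top. The tray positions from the two views agree to 4 mm, so I average them. Next I measure the pile.

Run:
```python
from h import *
T=lambda p:[(300+(x+.5)/6.6-.5,185+(y+.5)/6.6-.5) for x,y in p]
S=lambda p:[(285+(x-396+.5)/5-.5,165+(y+.5)/5-.5) for x,y in p]
def show(k,z,t,s):
    print(k,'top',onz('top',T(t),z).round(1).tolist(),'side',onz('side',S(s),z).round(1).tolist())
show('pill ctr,ends',108,[(197,148),(186,84),(207,212)],[(557,83),(499,66),(614,100)])
show('round lr',86,[(197,160),(140,165),(255,160)],[(560,125)])
show('square L,F,R',60,[(137,107),(138,242),(270,242),(268,112)],[(478,182),(578,240),(655,170)])
show('oblong',32,[(143,78),(283,92),(265,300),(123,292)],[(448,200),(592,305),(690,242)])
t=cv2.imread('pics/top0.png')[:,:,::-1].copy()
h=cv2.cvtColor(t,cv2.COLOR_RGB2HSV); print(h[207,330],h[209,323],h[218,323],h[228,325])
for n,im in(('top',t),('side',cv2.imread('pics/side0.png')[:,:,::-1].copy())):
    h=cv2.cvtColor(im,cv2.COLOR_RGB2HSV); m=cv2.inRange(h,(80,90,30),(100,255,255))
    ys,xs=np.nonzero(m[150:260,280:360]); print(n,len(xs),xs.min()+280,xs.max()+280,ys.min()+150,ys.max()+150)
```

```text
pill ctr,ends top [[491.6, -8.6], [519.9, -4.2], [463.6, -12.5]] side [[490.7, -11.1], [518.7, -4.6], [463.7, -17.2]]
round lr top [[490.4, -8.6], [488.5, 16.4], [490.1, -34.0]] side [[488.5, -10.9]]
square L,F,R top [[519.8, 17.8], [458.6, 18.0], [457.8, -40.6], [516.7, -40.8]] side [[511.6, 19.1], [451.8, 21.6], [455.3, -39.0]]
oblong top [[539.0, 15.3], [531.6, -48.7], [435.8, -38.7], [440.2, 25.4]] side [[536.7, 12.4], [439.7, 26.1], [431.5, -35.8]]
[15 21 73] [167 103  79] [ 30  16 114] [ 89 126  83]
top 156 320 341 197 230
side 220 295 342 202 225
```

apply_moves(increments=[{"tx": 0.02,"ty": 0.047,"tz": 0,"claw": 0.085},{"tx": 0.254,"ty": 0.595,"tz": -0.051,"rz": -2.2,"claw": 0.06},{"tx": 0.254,"ty": 0.595,"tz": -0.051,"rz": -2.2,"claw": 0.06},{"tx": 0.254,"ty": 0.595,"tz": -0.051,"rz": -2.2,"claw": 0.06},{"tx": 0.254,"ty": 0.595,"tz": -0.051,"rz": -2.2,"claw": 0.06},{"tx": 0.254,"ty": 0.595,"tz": -0.051,"rz": -2.2,"claw": 0.06},{"tx": 0.254,"ty": 0.595,"tz": -0.051,"rz": -2.2,"claw": 0.06},{"tx": 0.254,"ty": 0.595,"tz": -0.051,"rz": -2.2,"claw": 0.06},{"tx": 0.254,"ty": 0.595,"tz": -0.051,"rz": -2.2,"claw": 0.06},{"tx": 0.254,"ty": 0.595,"tz": -0.051,"rz": -2.2,"claw": 0.06},{"tx": 0.254,"ty": 0.595,"tz": -0.051,"rz": -2.2,"claw": 0.06},{"tx": 0.254,"ty": 0.595,"tz": -0.051,"rz": -2.2,"claw": 0.06}])

```text
$.increments[0]: bad value
```

apply_moves(increments=[{"tx": 0.254,"ty": 0.595,"tz": -0.051,"rx": 0.0,"ry": 0.0,"rz": -2.2,"claw": 0.06},{"tx": 0.254,"ty": 0.595,"tz": -0.051,"rx": 0.0,"ry": 0.0,"rz": -2.2,"claw": 0.06},{"tx": 0.254,"ty": 0.595,"tz": -0.051,"rx": 0.0,"ry": 0.0,"rz": -2.2,"claw": 0.06},{"tx": 0.254,"ty": 0.595,"tz": -0.051,"rx": 0.0,"ry": 0.0,"rz": -2.2,"claw": 0.06},{"tx": 0.254,"ty": 0.595,"tz": -0.051,"rx": 0.0,"ry": 0.0,"rz": -2.2,"claw": 0.06},{"tx": 0.254,"ty": 0.595,"tz": -0.051,"rx": 0.0,"ry": 0.0,"rz": -2.2,"claw": 0.06},{"tx": 0.254,"ty": 0.595,"tz": -0.051,"rx": 0.0,"ry": 0.0,"rz": -2.2,"claw": 0.06},{"tx": 0.254,"ty": 0.595,"tz": -0.051,"rx": 0.0,"ry": 0.0,"rz": -2.2,"claw": 0.06},{"tx": 0.254,"ty": 0.595,"tz": -0.051,"rx": 0.0,"ry": 0.0,"rz": -2.2,"claw": 0.06},{"tx": 0.254,"ty": 0.595,"tz": -0.051,"rx": 0.0,"ry": 0.0,"rz": -2.2,"claw": 0.06},{"tx": 0.254,"ty": 0.595,"tz": -0.051,"rx": 0.0,"ry": 0.0,"rz": -2.2,"claw": 0.06},{"tx": 0.254,"ty": 0.595,"tz": -0.051,"rx": 0.0,"ry": 0.0,"rz": -2.2,"claw": 0.06}])

```text
clock: 1.3
eef_pos: [471.9, -53.3, 183.9]
tool_rot: [3.142, 0.0, 0.181]
force: [1.7, -0.4, 0.1]
width: 60.1
```

apply_moves(increments=[{"tx": 0.019,"ty": 0.043,"tz": -0.03,"rx": 0.0,"ry": 0.0,"rz": 0.0,"claw": 0.06},{"tx": 0.019,"ty": 0.043,"tz": -0.03,"rx": 0.0,"ry": 0.0,"rz": 0.0,"claw": 0.06},{"tx": 0.019,"ty": 0.043,"tz": -0.03,"rx": 0.0,"ry": 0.0,"rz": 0.0,"claw": 0.06}])

```text
clock: 1.6
eef_pos: [490.0, -10.7, 153.0]
tool_rot: [-3.141, 0.003, 0.184]
force: [-0.8, -1.4, -0.4]
width: 59.9
```

Run:
```python
from h import *
s=get_image('side'); st=read_state(); print(st['eef_pos'],st['tool_rot'],st['force'])
save(s,'s1',270,130,370,240,5)
c,yw=st['eef_pos'],st['tool_rot'][2]
print('tcp px',proj('side',[c,c-[0,0,42]]).round(1), (proj('side',[c,c-[0,0,42]])-[270,130])*5)
```

```text
[489.9130537  -12.5906306  153.69440822] [3.14126934e+00 1.88074916e-03 1.81356148e-01] [-0.40818115 -0.33386402 -0.06581362]
tcp px [[317.7 163.6]
 [317.5 179.7]] [[238.49470749 168.09962129]
 [237.56516076 248.34657271]]
```

View pics/s1.png

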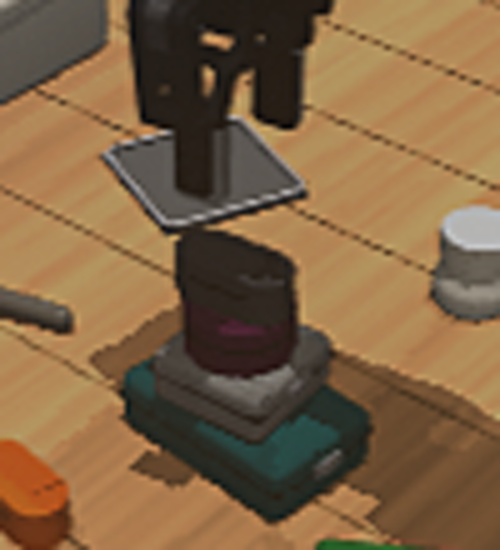

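Picture 4: the fingertips at crop (195,190) and (280,125) straddle the pill at (238,250), and the TCP projection (238,168) agrees. Going down to grip.

apply_moves(increments=[{"tx": 0.001,"ty": 0.001,"tz": -0.03,"rx": 0.0,"ry": 0.0,"rz": 0.0,"claw": 0.06},{"tx": 0.001,"ty": 0.001,"tz": -0.05,"rx": 0.0,"ry": 0.0,"rz": 0.0,"claw": 0.06},{"tx": 0.001,"ty": 0.001,"tz": -0.064,"rx": 0.0,"ry": 0.0,"rz": 0.0,"claw": 0.05},{"tx": 0.001,"ty": 0.001,"tz": -0.064,"rx": 0.0,"ry": 0.0,"rz": 0.0,"claw": 0.04},{"tx": 0.001,"ty": 0.001,"tz": -0.064,"rx": 0.0,"ry": 0.0,"rz": 0.0,"claw": 0.03},{"tx": 0.001,"ty": 0.001,"tz": -0.064,"rx": 0.0,"ry": 0.0,"rz": 0.0,"claw": 0.02},{"tx": 0.001,"ty": 0.001,"tz": -0.064,"rx": 0.0,"ry": 0.0,"rz": 0.0,"claw": 0.015},{"tx": 0.001,"ty": 0.001,"tz": -0.064,"rx": 0.0,"ry": 0.0,"rz": 0.0,"claw": 0.01}])

```text
clock: 2.45
eef_pos: [492.3, -11.8, 91.2]
tool_rot: [3.141, -0.002, 0.18]
force: [-1.4, -1.4, 7.2]
width: 26.6
```

apply_moves(increments=[{"tx": 0.0,"ty": 0.0,"tz": 0.005,"rx": 0.0,"ry": 0.0,"rz": 0.0,"claw": 0.01},{"tx": 0.0,"ty": 0.0,"tz": 0.015,"rx": 0.0,"ry": 0.0,"rz": 0.0,"claw": 0.01},{"tx": 0.0,"ty": 0.0,"tz": 0.03,"rx": 0.0,"ry": 0.0,"rz": 0.0,"claw": 0.01},{"tx": 0.0,"ty": 0.0,"tz": 0.05,"rx": 0.0,"ry": 0.0,"rz": 0.0,"claw": 0.01},{"tx": 0.0,"ty": 0.0,"tz": 0.07,"rx": 0.0,"ry": 0.0,"rz": 0.0,"claw": 0.01}])

```text
clock: 2.95
eef_pos: [491.5, -11.0, 161.4]
tool_rot: [-3.141, -0.0, 0.181]
force: [-0.7, -0.1, -0.6]
width: 26.7
```

Run:
```python
from h import *
s=get_image('side'); st=read_state(); print(st['eef_pos'],st['tool_rot'],st['force'],st['width'])
save(s,'s2',270,130,370,240,5)
```

```text
[493.45839418 -11.0823443  164.25636071] [ 3.14093403 -0.00535926  0.18093758] [ 2.04209887 -0.14215991  1.16827271] 26.733558255937112
```

View pics/s2.png

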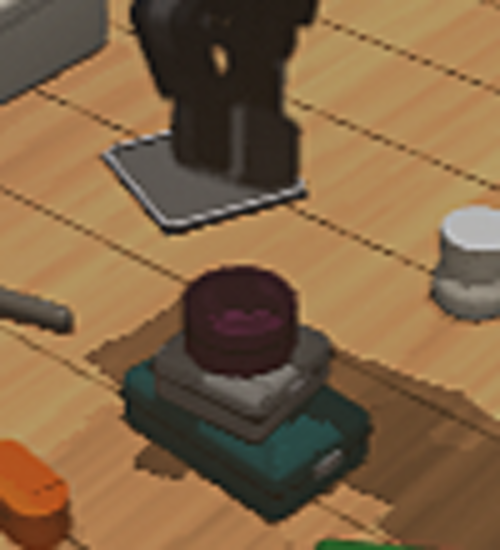

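Picture 5: the pill is held and lifted clear, and the round case is undisturbed on the pile. Carrying it to the pill tray.

apply_moves(increments=[{"tx": 0.02,"ty": 0.035,"tz": 0.0,"rx": 0.0,"ry": 0.0,"rz": -1.1,"claw": 0.01},{"tx": 0.04,"ty": 0.07,"tz": 0.0,"rx": 0.0,"ry": 0.0,"rz": -2.2,"claw": 0.01},{"tx": 0.06,"ty": 0.106,"tz": 0.0,"rx": 0.0,"ry": 0.0,"rz": -3.3,"claw": 0.01},{"tx": 0.08,"ty": 0.141,"tz": 0.0,"rx": 0.0,"ry": 0.0,"rz": -4.4,"claw": 0.01},{"tx": 0.1,"ty": 0.176,"tz": 0.0,"rx": 0.0,"ry": 0.0,"rz": -5.5,"claw": 0.01},{"tx": 0.12,"ty": 0.211,"tz": -0.02,"rx": 0.0,"ry": 0.0,"rz": -6.5,"claw": 0.01},{"tx": 0.12,"ty": 0.211,"tz": -0.06,"rx": 0.0,"ry": 0.0,"rz": -6.5,"claw": 0.01},{"tx": 0.12,"ty": 0.211,"tz": -0.1,"rx": 0.0,"ry": 0.0,"rz": -6.5,"claw": 0.01},{"tx": 0.12,"ty": 0.211,"tz": -0.12,"rx": 0.0,"ry": 0.0,"rz": -6.5,"claw": 0.01},{"tx": 0.12,"ty": 0.211,"tz": -0.125,"rx": 0.0,"ry": 0.0,"rz": -6.5,"claw": 0.01}])

```text
clock: 4.0
eef_pos: [609.3, 199.6, 32.5]
tool_rot: [3.138, 0.004, -0.386]
force: [-0.5, 0.4, -0.3]
width: 26.4
```

Run:
```python
from h import *
s=get_image('side'); st=read_state(); print(st['eef_pos'],st['tool_rot'],st['force'],st['width'])
save(s,'s3',170,180,270,280,5)
c=st['eef_pos']; print((proj('side',[c,c-[0,0,5],[612,200,4]])-[170,180])*5)
```

```text
[610.23929344 199.61951132  33.41156207] [ 3.13947012e+00  2.65880465e-03 -3.86163548e-01] [ 0.5569692   0.53730899 -0.68604973] 26.553992157808125
[[203.08413951 265.05910568]
 [204.99299524 273.54377357]
 [210.81310417 312.71096535]]
```

View pics/s3.png

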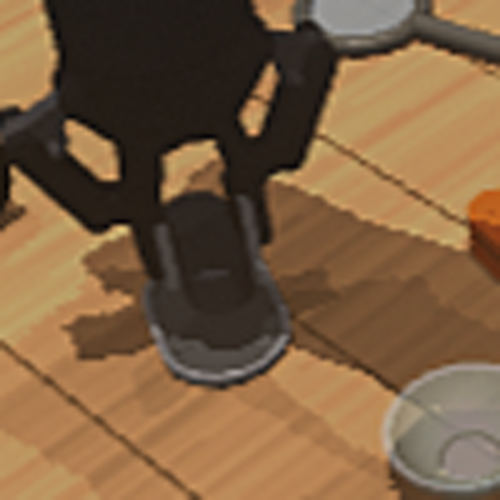

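Picture 6: the pill hangs aligned over its tray (crop 210,280 over tray centre 215,315). Lowering it.

apply_moves(increments=[{"tx": 0.001,"ty": -0.001,"tz": -0.01,"rx": 0.0,"ry": 0.0,"rz": 0.0,"claw": 0.01},{"tx": 0.001,"ty": -0.001,"tz": -0.018,"rx": 0.0,"ry": 0.0,"rz": 0.0,"claw": 0.01},{"tx": 0.001,"ty": -0.001,"tz": -0.022,"rx": 0.0,"ry": 0.0,"rz": 0.0,"claw": 0.01},{"tx": 0.001,"ty": -0.001,"tz": -0.024,"rx": 0.0,"ry": 0.0,"rz": 0.0,"claw": 0.01},{"tx": 0.001,"ty": -0.001,"tz": -0.024,"rx": 0.0,"ry": 0.0,"rz": 0.0,"claw": 0.01}])

```text
clock: 4.55
eef_pos: [612.7, 198.8, 11.2]
tool_rot: [-3.141, -0.0, -0.386]
force: [0.7, -0.3, -0.0]
width: 26.3
```

Run:
```python
from h import *
st=read_state(); print(st['eef_pos'],st['force'],st['width'])
```

```text
[612.66285701 198.78882972  11.23718504] [ 0.70026183 -0.3174988  -0.03943991] 26.34310899498937
```

apply_moves(increments=[{"tx": 0.0,"ty": 0.0,"tz": -0.001,"rx": 0.0,"ry": 0.0,"rz": 0.0,"claw": 0.01},{"tx": 0.0,"ty": 0.0,"tz": -0.002,"rx": 0.0,"ry": 0.0,"rz": 0.0,"claw": 0.01},{"tx": 0.0,"ty": 0.0,"tz": -0.003,"rx": 0.0,"ry": 0.0,"rz": 0.0,"claw": 0.01},{"tx": 0.0,"ty": 0.0,"tz": -0.003,"rx": 0.0,"ry": 0.0,"rz": 0.0,"claw": 0.01}])

```text
clock: 4.95
eef_pos: [612.7, 198.8, 8.3]
tool_rot: [-3.141, -0.0, -0.386]
force: [0.9, -0.6, 0.3]
width: 26.8
```

apply_moves(increments=[{"tx": 0.0,"ty": 0.0,"tz": -0.001,"rx": 0.0,"ry": 0.0,"rz": 0.0,"claw": 0.01},{"tx": 0.0,"ty": 0.0,"tz": -0.0015,"rx": 0.0,"ry": 0.0,"rz": 0.0,"claw": 0.01},{"tx": 0.0,"ty": 0.0,"tz": -0.0015,"rx": 0.0,"ry": 0.0,"rz": 0.0,"claw": 0.01}])

```text
clock: 5.25
eef_pos: [612.8, 198.9, 8.3]
tool_rot: [-3.141, -0.0, -0.386]
force: [-2.7, -1.1, 11.0]
width: 27.1
```

Contact with the plate (11 N). Opening gently and rising.

apply_moves(increments=[{"tx": 0.0,"ty": 0.0,"tz": 0.001,"rx": 0.0,"ry": 0.0,"rz": 0.0,"claw": 0.03},{"tx": 0.0,"ty": 0.0,"tz": 0.001,"rx": 0.0,"ry": 0.0,"rz": 0.0,"claw": 0.036},{"tx": 0.0,"ty": 0.0,"tz": 0.001,"rx": 0.0,"ry": 0.0,"rz": 0.0,"claw": 0.04},{"tx": 0.0,"ty": 0.0,"tz": 0.001,"rx": 0.0,"ry": 0.0,"rz": 0.0,"claw": 0.04},{"tx": 0.0,"ty": 0.0,"tz": 0.01,"rx": 0.0,"ry": 0.0,"rz": 0.0,"claw": 0.042},{"tx": 0.0,"ty": 0.0,"tz": 0.03,"rx": 0.0,"ry": 0.0,"rz": 0.0,"claw": 0.05},{"tx": 0.0,"ty": 0.0,"tz": 0.07,"rx": 0.0,"ry": 0.0,"rz": 0.0,"claw": 0.07},{"tx": 0.0,"ty": 0.0,"tz": 0.11,"rx": 0.0,"ry": 0.0,"rz": 0.0,"claw": 0.075},{"tx": 0.0,"ty": 0.0,"tz": 0.15,"rx": 0.0,"ry": 0.0,"rz": 0.0,"claw": 0.075}])

```text
clock: 6.15
eef_pos: [612.4, 198.6, 158.6]
tool_rot: [3.142, -0.0, -0.387]
force: [1.1, -0.0, 0.2]
width: 75.0
```

```bash
cat > meas.py <<'E'
from h import *
def blob(n,im,lo,hi,box,z,wmin=30):
    x0,y0,x1,y1=box; m=np.zeros(im.shape[:2],np.uint8)
    m[y0:y1,x0:x1]=cv2.inRange(cv2.cvtColor(im,cv2.COLOR_RGB2HSV),lo,hi)[y0:y1,x0:x1]
    for c in cv2.findContours(m,cv2.RETR_EXTERNAL,cv2.CHAIN_APPROX_NONE)[0]:
        if cv2.contourArea(c)<wmin: continue
        r=cv2.minAreaRect(onz(n,c.reshape(-1,2),z).astype(np.float32)); print(n,cv2.boundingRect(c),'ctr',np.round(r[0],1),'size',np.round(r[1],1),'ang',round(r[2],1))
E
python3 - <<'E'
from meas import *
s=get_image('side'); t=get_image('top'); st=read_state(); print(st['eef_pos'],st['tool_rot'],st['force'],st['width'])
a=cv2.resize(s[200:290,180:270],None,fx=4.4,fy=4.4,interpolation=cv2.INTER_CUBIC)
b=cv2.resize(s[170:240,285:355],None,fx=5.657,fy=5.657,interpolation=cv2.INTER_CUBIC)[:396,:396]
cv2.imwrite('pics/s4.png',np.hstack([a,b])[:,:,::-1])
c=cv2.imread('pics/s2.png')
# plum mask
for n,im,bx in(('top',t,(310,190,350,240)),('side',s,(290,170,350,215))): blob(n,im,(145,60,20),(179,255,255),bx,86)
E
```

```text
[616.75672409 199.5421406  163.45999145] [-3.13399119 -0.00916502 -0.38675742] [ 2.06875626 -0.20672338  0.57934152] 75.15711124258385
top (321, 202, 17, 17) ctr [487.8  -8.1] size [45.3 47.6] ang 44.6
side (307, 183, 22, 14) ctr [488.9 -11.8] size [47.1 48.1] ang 39.8
```

View pics/s4.png

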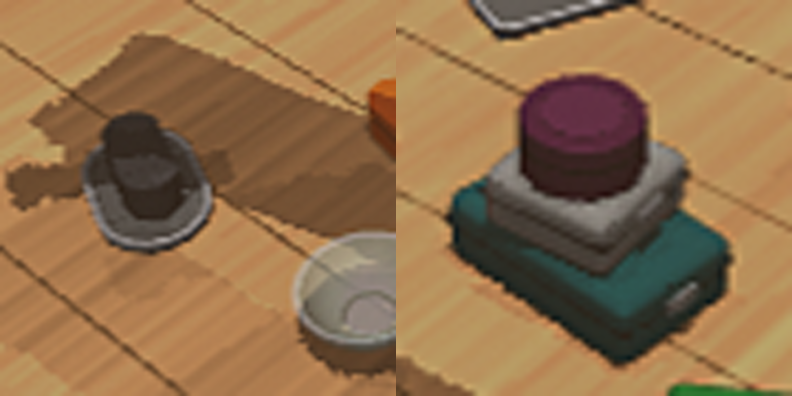

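Picture 7: the pill lies flat inside its tray (crop 150,170) and is let go. The round case is at about (489,-11). Next the round case.

apply_moves(increments=[{"tx": -0.025,"ty": -0.042,"tz": 0.0,"rx": 0.0,"ry": 0.0,"rz": 1.0,"claw": 0.075},{"tx": -0.05,"ty": -0.084,"tz": 0.0,"rx": 0.0,"ry": 0.0,"rz": 2.0,"claw": 0.075},{"tx": -0.075,"ty": -0.126,"tz": 0.0,"rx": 0.0,"ry": 0.0,"rz": 3.0,"claw": 0.075},{"tx": -0.1,"ty": -0.168,"tz": 0.0,"rx": 0.0,"ry": 0.0,"rz": 4.0,"claw": 0.075},{"tx": -0.124,"ty": -0.21,"tz": 0.0,"rx": 0.0,"ry": 0.0,"rz": 4.4,"claw": 0.075},{"tx": -0.124,"ty": -0.21,"tz": -0.03,"rx": 0.0,"ry": 0.0,"rz": 4.4,"claw": 0.075},{"tx": -0.124,"ty": -0.21,"tz": -0.04,"rx": 0.0,"ry": 0.0,"rz": 4.4,"claw": 0.075},{"tx": -0.124,"ty": -0.21,"tz": -0.04,"rx": 0.0,"ry": 0.0,"rz": 4.4,"claw": 0.075}])

```text
clock: 7.05
eef_pos: [487.9, -10.5, 115.5]
tool_rot: [-3.141, 0.003, -0.002]
force: [-0.4, 0.8, 0.4]
width: 75.1
```

Run:
```python
from h import *
st=read_state(); print(st['eef_pos'],st['tool_rot'],st['force'],st['width'])
```

```text
[487.89627735 -10.48513204 115.52867688] [-3.14106060e+00  2.79436241e-03 -1.78011763e-03] [-0.35908657  0.76302229  0.36006147] 75.1112190413529
```

apply_moves(increments=[{"tx": 0.001,"ty": -0.001,"tz": -0.025,"rx": 0.0,"ry": 0.0,"rz": 0.0,"claw": 0.075},{"tx": 0.001,"ty": -0.001,"tz": -0.042,"rx": 0.0,"ry": 0.0,"rz": 0.0,"claw": 0.072},{"tx": 0.001,"ty": -0.001,"tz": -0.051,"rx": 0.0,"ry": 0.0,"rz": 0.0,"claw": 0.068},{"tx": 0.001,"ty": -0.001,"tz": -0.051,"rx": 0.0,"ry": 0.0,"rz": 0.0,"claw": 0.06},{"tx": 0.001,"ty": -0.001,"tz": -0.051,"rx": 0.0,"ry": 0.0,"rz": 0.0,"claw": 0.055},{"tx": 0.001,"ty": -0.001,"tz": -0.051,"rx": 0.0,"ry": 0.0,"rz": 0.0,"claw": 0.05},{"tx": 0.001,"ty": -0.001,"tz": -0.051,"rx": 0.0,"ry": 0.0,"rz": 0.0,"claw": 0.045},{"tx": 0.001,"ty": -0.001,"tz": -0.051,"rx": 0.0,"ry": 0.0,"rz": 0.0,"claw": 0.04},{"tx": 0.001,"ty": -0.001,"tz": -0.051,"rx": 0.0,"ry": 0.0,"rz": 0.0,"claw": 0.04}])

```text
clock: 7.95
eef_pos: [490.4, -11.8, 66.8]
tool_rot: [-3.141, -0.002, -0.002]
force: [-0.7, 1.6, 6.4]
width: 49.7
```

Run:
```python
from h import *
st=read_state(); print(st['eef_pos'],st['tool_rot'],st['force'],st['width'])
```

```text
[490.40661245 -11.82250378  66.83243905] [-3.14111491e+00 -2.06961418e-03 -2.00089331e-03] [-0.73182027  1.55396904  6.38681428] 49.654826347513975
```

apply_moves(increments=[{"tx": 0.0,"ty": 0.0,"tz": 0.005,"rx": 0.0,"ry": 0.0,"rz": 0.0,"claw": 0.04},{"tx": 0.0,"ty": 0.0,"tz": 0.02,"rx": 0.0,"ry": 0.0,"rz": 0.0,"claw": 0.04},{"tx": 0.0,"ty": 0.0,"tz": 0.045,"rx": 0.0,"ry": 0.0,"rz": 0.0,"claw": 0.04},{"tx": 0.0,"ty": 0.0,"tz": 0.08,"rx": 0.0,"ry": 0.0,"rz": 0.0,"claw": 0.04},{"tx": -0.002,"ty": -0.04,"tz": 0.085,"rx": 0.0,"ry": 0.0,"rz": 0.0,"claw": 0.04},{"tx": -0.004,"ty": -0.085,"tz": 0.085,"rx": 0.0,"ry": 0.0,"rz": 0.0,"claw": 0.04},{"tx": -0.006,"ty": -0.13,"tz": 0.085,"rx": 0.0,"ry": 0.0,"rz": 0.0,"claw": 0.04},{"tx": -0.009,"ty": -0.175,"tz": 0.085,"rx": 0.0,"ry": 0.0,"rz": 0.0,"claw": 0.04},{"tx": -0.011,"ty": -0.22,"tz": 0.085,"rx": 0.0,"ry": 0.0,"rz": 0.0,"claw": 0.04},{"tx": -0.013,"ty": -0.265,"tz": 0.085,"rx": 0.0,"ry": 0.0,"rz": 0.0,"claw": 0.04},{"tx": -0.015,"ty": -0.31,"tz": 0.085,"rx": 0.0,"ry": 0.0,"rz": 0.0,"claw": 0.04},{"tx": -0.017,"ty": -0.35,"tz": 0.085,"rx": 0.0,"ry": 0.0,"rz": 0.0,"claw": 0.04}])

```text
clock: 9.15
eef_pos: [471.8, -365.1, 151.2]
tool_rot: [3.14, -0.0, -0.004]
force: [0.5, -0.7, -0.5]
width: 49.6
```

apply_moves(increments=[{"tx": -0.001,"ty": -0.016,"tz": -0.02,"rx": 0.0,"ry": 0.0,"rz": 0.0,"claw": 0.04},{"tx": -0.001,"ty": -0.016,"tz": -0.06,"rx": 0.0,"ry": 0.0,"rz": 0.0,"claw": 0.04},{"tx": -0.001,"ty": -0.016,"tz": -0.095,"rx": 0.0,"ry": 0.0,"rz": 0.0,"claw": 0.04},{"tx": -0.001,"ty": -0.016,"tz": -0.115,"rx": 0.0,"ry": 0.0,"rz": 0.0,"claw": 0.04},{"tx": -0.001,"ty": -0.016,"tz": -0.115,"rx": 0.0,"ry": 0.0,"rz": 0.0,"claw": 0.04}])

```text
clock: 9.65
eef_pos: [469.5, -376.9, 33.1]
tool_rot: [-3.138, 0.005, -0.003]
force: [0.3, 0.3, -0.0]
width: 50.0
```

Run:
```python
from meas import *
s=get_image('side'); t=get_image('top'); st=read_state(); print(st['eef_pos'],st['tool_rot'],st['force'],st['width'])
save(s,'s5',360,110,460,190,6)
c=st['eef_pos']; print((proj('side',[c,c+[0,0,19],[472,-377,4]])-[360,110])*6)
```

```text
[ 471.69073366 -378.55799885   36.1901655 ] [ 3.14122653e+00 -6.46962802e-05 -2.66539382e-03] [ 0.40632574 -0.43183268  0.26073127] 49.83475937951286
[[253.51243022 218.0277045 ]
 [259.42827678 183.33713136]
 [241.63800397 276.21351796]]
```

View pics/s5.png

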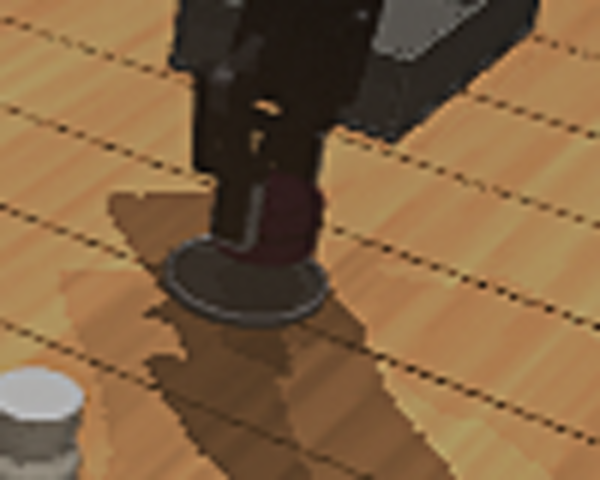

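Picture 8: the round case hangs over the tray (tray centre crop (246,281)), a few mm towards −x at most. Lowering with a small +x shift.

apply_moves(increments=[{"tx": 0.003,"ty": 0.0,"tz": -0.01,"rx": 0.0,"ry": 0.0,"rz": 0.0,"claw": 0.04},{"tx": 0.003,"ty": 0.0,"tz": -0.018,"rx": 0.0,"ry": 0.0,"rz": 0.0,"claw": 0.04},{"tx": 0.003,"ty": 0.0,"tz": -0.022,"rx": 0.0,"ry": 0.0,"rz": 0.0,"claw": 0.04},{"tx": 0.003,"ty": 0.0,"tz": -0.024,"rx": 0.0,"ry": 0.0,"rz": 0.0,"claw": 0.04},{"tx": 0.003,"ty": 0.0,"tz": -0.025,"rx": 0.0,"ry": 0.0,"rz": 0.0,"claw": 0.04},{"tx": 0.003,"ty": 0.0,"tz": -0.025,"rx": 0.0,"ry": 0.0,"rz": 0.0,"claw": 0.04}])

```text
clock: 10.35
eef_pos: [474.6, -378.3, 10.7]
tool_rot: [3.142, -0.0, -0.003]
force: [0.2, 0.2, -1.4]
width: 49.9
```

apply_moves(increments=[{"tx": 0.0,"ty": 0.0,"tz": -0.001,"rx": 0.0,"ry": 0.0,"rz": 0.0,"claw": 0.04},{"tx": 0.0,"ty": 0.0,"tz": -0.0015,"rx": 0.0,"ry": 0.0,"rz": 0.0,"claw": 0.04},{"tx": 0.0,"ty": 0.0,"tz": -0.0015,"rx": 0.0,"ry": 0.0,"rz": 0.0,"claw": 0.04}])

```text
clock: 10.65
eef_pos: [474.8, -378.5, 9.9]
tool_rot: [3.141, -0.001, -0.003]
force: [0.3, 1.2, 4.9]
width: 49.7
```

apply_moves(increments=[{"tx": 0.0,"ty": 0.0,"tz": 0.001,"rx": 0.0,"ry": 0.0,"rz": 0.0,"claw": 0.053},{"tx": 0.0,"ty": 0.0,"tz": 0.001,"rx": 0.0,"ry": 0.0,"rz": 0.0,"claw": 0.06},{"tx": 0.0,"ty": 0.0,"tz": 0.001,"rx": 0.0,"ry": 0.0,"rz": 0.0,"claw": 0.065},{"tx": 0.0,"ty": 0.0,"tz": 0.003,"rx": 0.0,"ry": 0.0,"rz": 0.0,"claw": 0.07},{"tx": 0.0,"ty": 0.0,"tz": 0.01,"rx": 0.0,"ry": 0.0,"rz": 0.0,"claw": 0.075},{"tx": 0.0,"ty": 0.0,"tz": 0.03,"rx": 0.0,"ry": 0.0,"rz": 0.0,"claw": 0.08},{"tx": 0.0,"ty": 0.0,"tz": 0.07,"rx": 0.0,"ry": 0.0,"rz": 0.0,"claw": 0.084},{"tx": 0.0,"ty": 0.0,"tz": 0.11,"rx": 0.0,"ry": 0.0,"rz": 0.0,"claw": 0.085},{"tx": 0.0,"ty": 0.03,"tz": 0.15,"rx": 0.0,"ry": 0.0,"rz": 0.0,"claw": 0.085},{"tx": 0.0,"ty": 0.07,"tz": 0.15,"rx": 0.0,"ry": 0.0,"rz": 0.0,"claw": 0.085}])

```text
clock: 11.65
eef_pos: [477.5, -312.2, 165.0]
tool_rot: [3.134, -0.01, -0.007]
force: [1.7, 0.5, -1.0]
width: 84.8
```

Run:
```python
from meas import *
s=get_image('side'); t=get_image('top'); st=read_state(); print(st['eef_pos'],st['tool_rot'],st['force'],st['width'])
a=cv2.resize(s[110:190,360:440],None,fx=5,fy=5,interpolation=cv2.INTER_CUBIC)
b=cv2.resize(s[170:240,285:355],None,fx=5.72,fy=5.72,interpolation=cv2.INTER_CUBIC)[:400,:400]
cv2.imwrite('pics/s6.png',np.hstack([a,b])[:,:,::-1]); cv2.imwrite('pics/t6.png',t[:,:,::-1]); cv2.imwrite('pics/sf6.png',s[:,:,::-1])
for n,im,bx in(('top',t,(425,190,475,240)),('side',s,(370,120,430,175))): blob(n,im,(145,60,20),(179,255,255),bx,29)
for n,im,bx in(('top',t,(310,190,350,240)),('side',s,(290,170,350,215))): blob(n,im,(0,0,95),(179,45,255),bx,60)
for n,im,bx in(('top',t,(310,190,350,240)),('side',s,(290,170,350,240))): blob(n,im,(80,90,30),(100,255,255),bx,32)
```

```text
[ 476.07558941 -301.98595615  160.95600005] [-3.13784548e+00 -2.03300901e-03  4.32778859e-03] [ 0.4271694  -0.07593219  0.33943839] 84.78288575145764
side (394, 144, 17, 9) ctr [ 473.5 -381.1] size [45.3 44.7] ang 39.9
top (320, 201, 21, 21) ctr [488.6 -10. ] size [59.1 57.9] ang 4.1
side (302, 189, 34, 22) ctr [486.  -10.5] size [58.4 60.3] ang 3.2
top (320, 223, 20, 8) ctr [446.8  -8.4] size [56.8 21.1] ang 89.3
side (314, 208, 29, 18) ctr [452.9  -8.7] size [61.5 35.9] ang 82.6
```

View pics/s6.png

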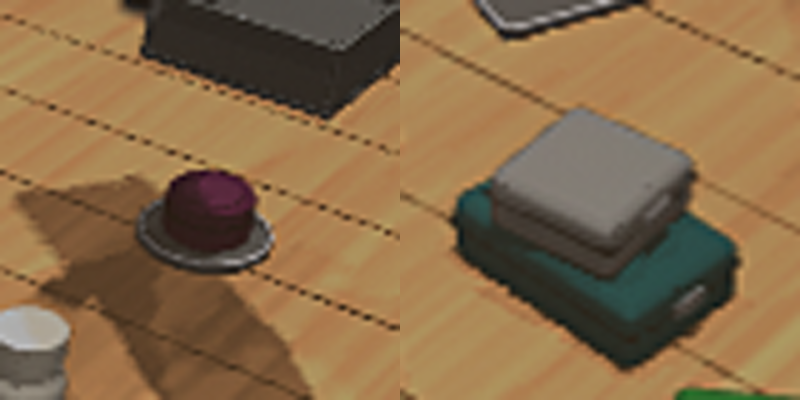

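Picture 9: the round case sits in its tray (measured (473.5,-381) against the tray at (472.5,-378)), and the square case is undisturbed at about (487,-10), yaw ≈3°. Next the square case.

apply_moves(increments=[{"tx": 0.002,"ty": 0.045,"tz": 0.0,"rx": 0.0,"ry": 0.0,"rz": 0.5,"claw": 0.085},{"tx": 0.004,"ty": 0.09,"tz": 0.0,"rx": 0.0,"ry": 0.0,"rz": 0.5,"claw": 0.085},{"tx": 0.006,"ty": 0.135,"tz": 0.0,"rx": 0.0,"ry": 0.0,"rz": 0.5,"claw": 0.085},{"tx": 0.008,"ty": 0.18,"tz": 0.0,"rx": 0.0,"ry": 0.0,"rz": 0.5,"claw": 0.085},{"tx": 0.01,"ty": 0.225,"tz": 0.0,"rx": 0.0,"ry": 0.0,"rz": 0.5,"claw": 0.085},{"tx": 0.012,"ty": 0.27,"tz": 0.0,"rx": 0.0,"ry": 0.0,"rz": 0.5,"claw": 0.085},{"tx": 0.012,"ty": 0.298,"tz": -0.01,"rx": 0.0,"ry": 0.0,"rz": 0.5,"claw": 0.085},{"tx": 0.012,"ty": 0.298,"tz": -0.05,"rx": 0.0,"ry": 0.0,"rz": 0.5,"claw": 0.085},{"tx": 0.012,"ty": 0.298,"tz": -0.06,"rx": 0.0,"ry": 0.0,"rz": 0.5,"claw": 0.085},{"tx": 0.012,"ty": 0.298,"tz": -0.06,"rx": 0.0,"ry": 0.0,"rz": 0.5,"claw": 0.085}])

```text
clock: 12.75
eef_pos: [485.2, -11.0, 98.1]
tool_rot: [3.141, 0.004, 0.04]
force: [-0.3, -0.1, -0.7]
width: 85.0
```

Run:
```python
from h import *
s=get_image('side');st=read_state(); print(st['eef_pos'],st['tool_rot'],st['force'],st['width'])
save(s,'s7',270,150,370,240,5)
```

```text
[486.21939929 -11.35058696  99.12756556] [3.14105108e+00 1.52534535e-03 3.94559296e-02] [-0.23471826 -0.39753103  1.31233364] 85.05327827176589
```

View pics/s7.png

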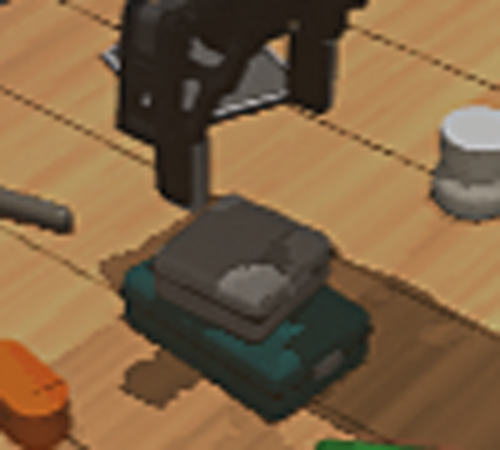

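Picture 10: the fingers straddle the square case (finger midpoint crop (248,154), case centre (245,253)). Descending and gripping.

apply_moves(increments=[{"tx": 0.0,"ty": 0.001,"tz": -0.025,"rx": 0.0,"ry": 0.0,"rz": 0.0,"claw": 0.085},{"tx": 0.0,"ty": 0.001,"tz": -0.045,"rx": 0.0,"ry": 0.0,"rz": 0.0,"claw": 0.085},{"tx": 0.0,"ty": 0.001,"tz": -0.06,"rx": 0.0,"ry": 0.0,"rz": 0.0,"claw": 0.08},{"tx": 0.0,"ty": 0.001,"tz": -0.061,"rx": 0.0,"ry": 0.0,"rz": 0.0,"claw": 0.074},{"tx": 0.0,"ty": 0.001,"tz": -0.061,"rx": 0.0,"ry": 0.0,"rz": 0.0,"claw": 0.068},{"tx": 0.0,"ty": 0.001,"tz": -0.061,"rx": 0.0,"ry": 0.0,"rz": 0.0,"claw": 0.062},{"tx": 0.0,"ty": 0.001,"tz": -0.061,"rx": 0.0,"ry": 0.0,"rz": 0.0,"claw": 0.055},{"tx": 0.0,"ty": 0.001,"tz": -0.061,"rx": 0.0,"ry": 0.0,"rz": 0.0,"claw": 0.05},{"tx": 0.0,"ty": 0.001,"tz": -0.061,"rx": 0.0,"ry": 0.0,"rz": 0.0,"claw": 0.05}])

```text
clock: 13.7
eef_pos: [487.6, -9.9, 39.9]
tool_rot: [3.141, -0.003, 0.041]
force: [-0.5, -0.8, 6.9]
width: 60.6
```

apply_moves(increments=[{"tx": 0.0,"ty": 0.0,"tz": 0.005,"rx": 0.0,"ry": 0.0,"rz": 0.0,"claw": 0.05},{"tx": 0.0,"ty": 0.0,"tz": 0.02,"rx": 0.0,"ry": 0.0,"rz": 0.0,"claw": 0.05},{"tx": 0.0,"ty": 0.0,"tz": 0.045,"rx": 0.0,"ry": 0.0,"rz": 0.0,"claw": 0.05},{"tx": 0.0,"ty": 0.0,"tz": 0.075,"rx": 0.0,"ry": 0.0,"rz": 0.0,"claw": 0.05},{"tx": 0.027,"ty": -0.028,"tz": 0.08,"rx": 0.0,"ry": 0.0,"rz": -1.0,"claw": 0.05},{"tx": 0.054,"ty": -0.056,"tz": 0.08,"rx": 0.0,"ry": 0.0,"rz": -2.0,"claw": 0.05},{"tx": 0.081,"ty": -0.084,"tz": 0.08,"rx": 0.0,"ry": 0.0,"rz": -3.0,"claw": 0.05},{"tx": 0.108,"ty": -0.112,"tz": 0.08,"rx": 0.0,"ry": 0.0,"rz": -4.0,"claw": 0.05},{"tx": 0.135,"ty": -0.14,"tz": 0.08,"rx": 0.0,"ry": 0.0,"rz": -4.6,"claw": 0.05},{"tx": 0.161,"ty": -0.166,"tz": 0.06,"rx": 0.0,"ry": 0.0,"rz": -5.2,"claw": 0.05},{"tx": 0.161,"ty": -0.166,"tz": 0.02,"rx": 0.0,"ry": 0.0,"rz": -5.2,"claw": 0.05},{"tx": 0.161,"ty": -0.166,"tz": 0.0,"rx": 0.0,"ry": 0.0,"rz": -5.2,"claw": 0.05}])

```text
clock: 14.9
eef_pos: [646.3, -175.9, 35.9]
tool_rot: [3.141, 0.003, -0.414]
force: [-0.5, 0.5, -1.9]
width: 60.4
```

Run:
```python
from h import *
s=get_image('side');st=read_state(); print(st['eef_pos'],st['tool_rot'],st['force'],st['width'])
save(s,'s8',260,110,360,200,6)
c=st['eef_pos']; print((proj('side',[c,c-[0,0,8],[648,-176.5,4]])-[260,110])*6)
```

```text
[ 644.22515626 -174.40649828   33.09072018] [ 3.1407001   0.00802441 -0.41323818] [-1.15695218  0.99138969 -2.89058669] 60.65987170131533
[[305.22313272 274.73841788]
 [305.24734522 289.35967728]
 [302.02262737 322.55162506]]
```

View pics/s8.png

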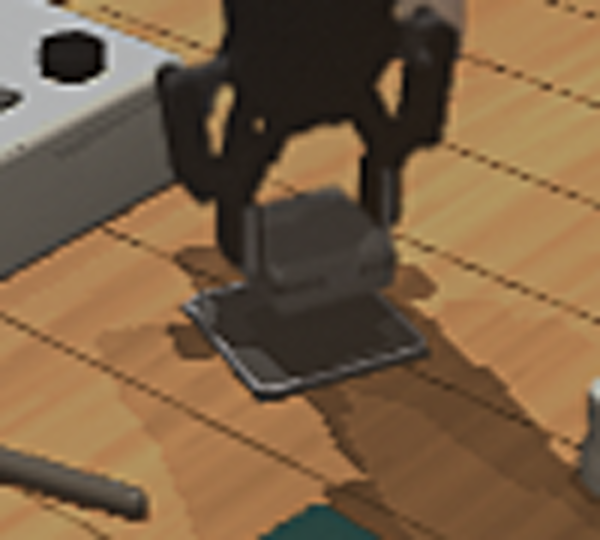

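apply_moves(increments=[{"tx": 0.0,"ty": 0.0,"tz": 0.0,"rx": 0.0,"ry": 0.0,"rz": 0.0,"claw": 0.05},{"tx": 0.0,"ty": 0.0,"tz": 0.0,"rx": 0.0,"ry": 0.0,"rz": 0.0,"claw": 0.05}])

```text
clock: 15.15
eef_pos: [648.6, -175.4, 39.9]
tool_rot: [-3.141, -0.002, -0.412]
force: [-0.2, -0.9, -0.7]
width: 60.5
```

Run:
```python
from h import *
st=read_state();s=get_image('side'); print(st['eef_pos'],st['tool_rot'],st['force'],st['width'])
c=st['eef_pos'];y=st['tool_rot'][2]; R=Rot.from_euler('z',y)
sq=np.array([[-31,-31,0],[31,-31,0],[31,31,0],[-31,31,0]])
for z in(-8,20): print(z,((proj('side',c+[0,0,z]+R.apply(sq))-[270,120])*8).round())
save(s,'s9',270,120,350,190,8)
```

```text
[ 648.64516868 -175.38937952   39.8625192 ] [-3.14118702e+00 -2.37883430e-03 -4.12380105e-01] [-0.18923828 -0.91934946 -0.69680102] 60.48677912982131
-8 [[439. 305.]
 [358. 222.]
 [201. 263.]
 [278. 349.]]
20 [[441. 236.]
 [358. 154.]
 [199. 193.]
 [277. 279.]]
```

View pics/s9.png

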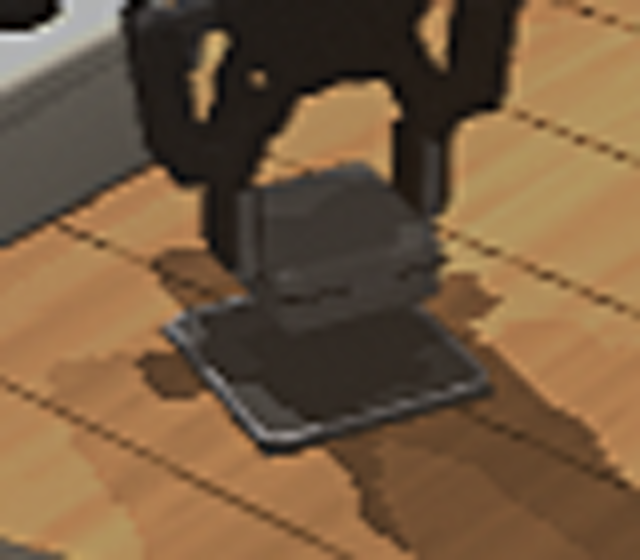

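Pictures 11 and 12: the square case hangs level and square to its tray. Its projected centre lands at crop (321,356) against the tray centre at (327,356). Lowering.

apply_moves(increments=[{"tx": 0.0,"ty": -0.001,"tz": -0.012,"rx": 0.0,"ry": 0.0,"rz": 0.0,"claw": 0.05},{"tx": 0.0,"ty": -0.001,"tz": -0.02,"rx": 0.0,"ry": 0.0,"rz": 0.0,"claw": 0.05},{"tx": 0.0,"ty": -0.001,"tz": -0.024,"rx": 0.0,"ry": 0.0,"rz": 0.0,"claw": 0.05},{"tx": 0.0,"ty": -0.001,"tz": -0.026,"rx": 0.0,"ry": 0.0,"rz": 0.0,"claw": 0.05},{"tx": 0.0,"ty": -0.001,"tz": -0.0275,"rx": 0.0,"ry": 0.0,"rz": 0.0,"claw": 0.05},{"tx": 0.0,"ty": -0.001,"tz": -0.0275,"rx": 0.0,"ry": 0.0,"rz": 0.0,"claw": 0.05}])

```text
clock: 15.8
eef_pos: [647.5, -176.2, 11.1]
tool_rot: [-3.142, 0.0, -0.413]
force: [-1.6, 1.2, 1.8]
width: 60.5
```

apply_moves(increments=[{"tx": 0.0,"ty": 0.0,"tz": -0.001,"rx": 0.0,"ry": 0.0,"rz": 0.0,"claw": 0.05},{"tx": 0.0,"ty": 0.0,"tz": -0.0015,"rx": 0.0,"ry": 0.0,"rz": 0.0,"claw": 0.05},{"tx": 0.0,"ty": 0.0,"tz": -0.0015,"rx": 0.0,"ry": 0.0,"rz": 0.0,"claw": 0.05}])

```text
clock: 16.1
eef_pos: [647.5, -176.2, 11.0]
tool_rot: [-3.141, 0.0, -0.413]
force: [-4.4, 1.8, 11.2]
width: 60.5
```

apply_moves(increments=[{"tx": 0.0,"ty": 0.0,"tz": 0.001,"rx": 0.0,"ry": 0.0,"rz": 0.0,"claw": 0.063},{"tx": 0.0,"ty": 0.0,"tz": 0.001,"rx": 0.0,"ry": 0.0,"rz": 0.0,"claw": 0.068},{"tx": 0.0,"ty": 0.0,"tz": 0.001,"rx": 0.0,"ry": 0.0,"rz": 0.0,"claw": 0.073},{"tx": 0.0,"ty": 0.0,"tz": 0.003,"rx": 0.0,"ry": 0.0,"rz": 0.0,"claw": 0.078},{"tx": 0.0,"ty": 0.0,"tz": 0.01,"rx": 0.0,"ry": 0.0,"rz": 0.0,"claw": 0.085},{"tx": 0.0,"ty": 0.0,"tz": 0.03,"rx": 0.0,"ry": 0.0,"rz": 0.0,"claw": 0.085},{"tx": 0.0,"ty": 0.0,"tz": 0.06,"rx": 0.0,"ry": 0.0,"rz": 0.0,"claw": 0.085},{"tx": 0.0,"ty": 0.0,"tz": 0.1,"rx": 0.0,"ry": 0.0,"rz": 0.0,"claw": 0.085},{"tx": 0.0,"ty": 0.0,"tz": 0.14,"rx": 0.0,"ry": 0.0,"rz": 0.0,"claw": 0.085},{"tx": 0.0,"ty": 0.0,"tz": 0.14,"rx": 0.0,"ry": 0.0,"rz": 0.0,"claw": 0.085}])

```text
clock: 17.1
eef_pos: [651.7, -177.9, 156.1]
tool_rot: [-3.14, -0.012, -0.413]
force: [0.8, -0.9, 2.1]
width: 85.0
```

Run:
```python
from meas import *
s=get_image('side'); t=get_image('top'); st=read_state(); print(st['eef_pos'],st['tool_rot'],st['force'],st['width'])
a=cv2.resize(s[120:200,275:355],None,fx=5,fy=5,interpolation=cv2.INTER_CUBIC)
b=cv2.resize(t[185:240,300:360],None,fx=6.6,fy=6.6,interpolation=cv2.INTER_CUBIC); b=cv2.copyMakeBorder(b,0,400-b.shape[0],0,0,cv2.BORDER_CONSTANT)[:400]
cv2.imwrite('pics/s10.png',np.hstack([a,b])[:,:,::-1])
for n,im,bx in(('top',t,(310,190,350,240)),('side',s,(290,190,350,240))): blob(n,im,(80,90,20),(100,255,255),bx,32)
for n,im,bx in(('side',s,(285,130,345,180)),): blob(n,im,(0,0,95),(179,45,255),bx,31)
```

```text
[ 648.30720699 -176.43716623  150.80608408] [-3.14101867e+00 -2.74539752e-03 -4.12645273e-01] [-0.08360937  0.29957614 -0.6157387 ] 84.72658191310366
side (295, 194, 48, 32) ctr [484.7 -10.9] size [ 62.7 101.4] ang 84.8
```

View pics/s10.png

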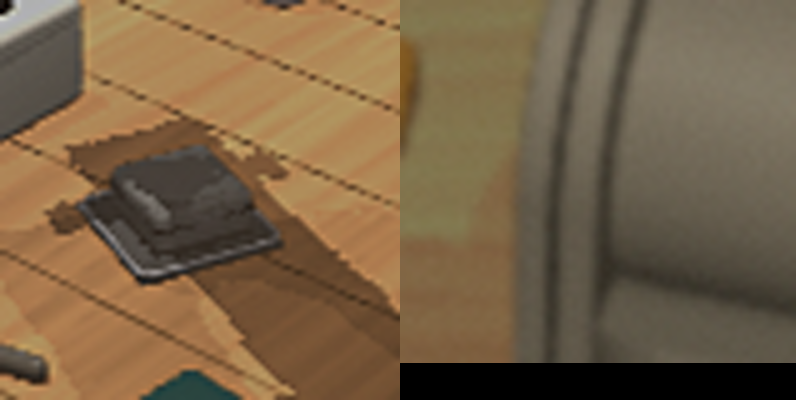

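Picture 13: the square case sits flat in its tray (crop 185,190), let go. The oblong is at (485,-11), long axis ≈−5.5° (measured 101×63 mm, which fits). Going to it.

apply_moves(increments=[{"tx": -0.03,"ty": 0.03,"tz": 0.0,"rx": 0.0,"ry": 0.0,"rz": 0.8,"claw": 0.085},{"tx": -0.06,"ty": 0.06,"tz": 0.0,"rx": 0.0,"ry": 0.0,"rz": 1.6,"claw": 0.085},{"tx": -0.09,"ty": 0.09,"tz": 0.0,"rx": 0.0,"ry": 0.0,"rz": 2.4,"claw": 0.085},{"tx": -0.12,"ty": 0.12,"tz": 0.0,"rx": 0.0,"ry": 0.0,"rz": 3.2,"claw": 0.085},{"tx": -0.15,"ty": 0.15,"tz": 0.0,"rx": 0.0,"ry": 0.0,"rz": 3.6,"claw": 0.085},{"tx": -0.162,"ty": 0.165,"tz": -0.03,"rx": 0.0,"ry": 0.0,"rz": 3.6,"claw": 0.085},{"tx": -0.162,"ty": 0.165,"tz": -0.07,"rx": 0.0,"ry": 0.0,"rz": 3.6,"claw": 0.085},{"tx": -0.162,"ty": 0.165,"tz": -0.085,"rx": 0.0,"ry": 0.0,"rz": 3.6,"claw": 0.085},{"tx": -0.162,"ty": 0.165,"tz": -0.085,"rx": 0.0,"ry": 0.0,"rz": 3.6,"claw": 0.085},{"tx": -0.162,"ty": 0.165,"tz": -0.085,"rx": 0.0,"ry": 0.0,"rz": 3.6,"claw": 0.085}])

```text
clock: 18.2
eef_pos: [485.0, -11.4, 63.6]
tool_rot: [3.141, 0.002, -0.099]
force: [0.3, -0.1, 0.6]
width: 85.1
```

Run:
```python
from meas import *
st=read_state(); s=get_image('side'); print(st['eef_pos'],st['tool_rot'],st['force'],st['width'])
blob('side',s,(80,90,20),(100,255,255),(290,190,350,240),32)
save(s,'s11',270,150,370,240,6)
```

```text
[484.96787769 -11.37027391  63.64595225] [ 3.14126232e+00  1.86365921e-03 -9.86332218e-02] [ 0.26571832 -0.05012272  0.61191706] 85.1377458832892
```

View pics/s11.png

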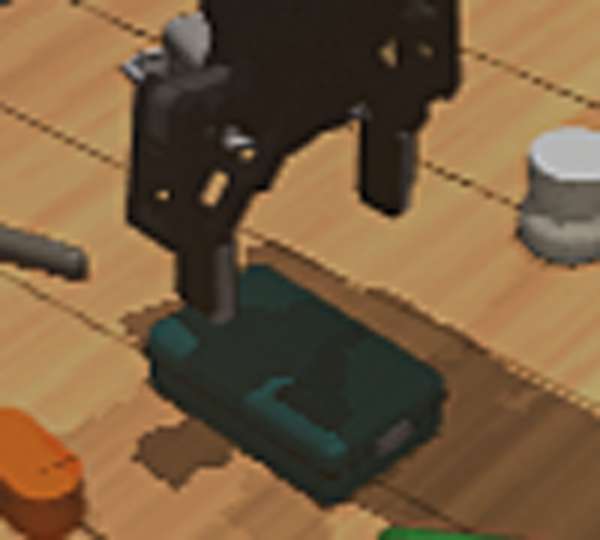

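Picture 14: the fingers straddle the teal case evenly (about 30 px on each side). Descending and gripping.

apply_moves(increments=[{"tx": 0.0,"ty": 0.0,"tz": -0.02,"rx": 0.0,"ry": 0.0,"rz": 0.0,"claw": 0.085},{"tx": 0.0,"ty": 0.0,"tz": -0.04,"rx": 0.0,"ry": 0.0,"rz": 0.0,"claw": 0.085},{"tx": 0.0,"ty": 0.0,"tz": -0.052,"rx": 0.0,"ry": 0.0,"rz": 0.0,"claw": 0.085},{"tx": 0.0,"ty": 0.0,"tz": -0.055,"rx": 0.0,"ry": 0.0,"rz": 0.0,"claw": 0.08},{"tx": 0.0,"ty": 0.0,"tz": -0.055,"rx": 0.0,"ry": 0.0,"rz": 0.0,"claw": 0.075},{"tx": 0.0,"ty": 0.0,"tz": -0.055,"rx": 0.0,"ry": 0.0,"rz": 0.0,"claw": 0.07},{"tx": 0.0,"ty": 0.0,"tz": -0.055,"rx": 0.0,"ry": 0.0,"rz": 0.0,"claw": 0.065},{"tx": 0.0,"ty": 0.0,"tz": -0.055,"rx": 0.0,"ry": 0.0,"rz": 0.0,"claw": 0.055},{"tx": 0.0,"ty": 0.0,"tz": -0.055,"rx": 0.0,"ry": 0.0,"rz": 0.0,"claw": 0.05},{"tx": 0.0,"ty": 0.0,"tz": -0.055,"rx": 0.0,"ry": 0.0,"rz": 0.0,"claw": 0.05}])

```text
clock: 19.25
eef_pos: [486.2, -11.3, 10.4]
tool_rot: [-3.141, -0.002, -0.098]
force: [-1.2, 0.0, 7.3]
width: 64.7
```

apply_moves(increments=[{"tx": 0.0,"ty": 0.0,"tz": 0.005,"rx": 0.0,"ry": 0.0,"rz": 0.0,"claw": 0.05},{"tx": 0.0,"ty": 0.0,"tz": 0.025,"rx": 0.0,"ry": 0.0,"rz": 0.0,"claw": 0.05},{"tx": 0.0,"ty": 0.0,"tz": 0.06,"rx": 0.0,"ry": 0.0,"rz": 0.0,"claw": 0.05},{"tx": 0.0,"ty": 0.01,"tz": 0.1,"rx": 0.0,"ry": 0.0,"rz": 0.0,"claw": 0.05},{"tx": 0.0,"ty": 0.05,"tz": 0.11,"rx": 0.0,"ry": 0.0,"rz": -0.7,"claw": 0.05},{"tx": 0.0,"ty": 0.095,"tz": 0.11,"rx": 0.0,"ry": 0.0,"rz": -1.4,"claw": 0.05},{"tx": -0.001,"ty": 0.14,"tz": 0.11,"rx": 0.0,"ry": 0.0,"rz": -2.1,"claw": 0.05},{"tx": -0.002,"ty": 0.185,"tz": 0.11,"rx": 0.0,"ry": 0.0,"rz": -2.8,"claw": 0.05},{"tx": -0.003,"ty": 0.23,"tz": 0.11,"rx": 0.0,"ry": 0.0,"rz": -3.5,"claw": 0.05},{"tx": -0.004,"ty": 0.275,"tz": 0.11,"rx": 0.0,"ry": 0.0,"rz": -4.2,"claw": 0.05},{"tx": -0.005,"ty": 0.32,"tz": 0.11,"rx": 0.0,"ry": 0.0,"rz": -4.9,"claw": 0.05},{"tx": -0.006,"ty": 0.355,"tz": 0.11,"rx": 0.0,"ry": 0.0,"rz": -5.4,"claw": 0.05}])

```text
clock: 20.45
eef_pos: [478.4, 347.4, 119.5]
tool_rot: [-3.141, 0.001, -0.569]
force: [-0.1, 0.7, -1.7]
width: 64.5
```

apply_moves(increments=[{"tx": 0.0,"ty": 0.015,"tz": -0.02,"rx": 0.0,"ry": 0.0,"rz": 0.0,"claw": 0.05},{"tx": 0.0,"ty": 0.015,"tz": -0.055,"rx": 0.0,"ry": 0.0,"rz": 0.0,"claw": 0.05},{"tx": 0.0,"ty": 0.015,"tz": -0.075,"rx": 0.0,"ry": 0.0,"rz": 0.0,"claw": 0.05},{"tx": 0.0,"ty": 0.015,"tz": -0.075,"rx": 0.0,"ry": 0.0,"rz": 0.0,"claw": 0.05},{"tx": 0.0,"ty": 0.015,"tz": -0.075,"rx": 0.0,"ry": 0.0,"rz": 0.0,"claw": 0.05}])

```text
clock: 20.95
eef_pos: [479.7, 358.6, 44.6]
tool_rot: [3.141, -0.0, -0.57]
force: [-0.2, 0.6, -1.2]
width: 64.4
```

Run:
```python
from meas import *
st=read_state(); s=get_image('side'); print(st['eef_pos'],st['tool_rot'],st['force'],st['width'])
blob('side',s,(80,90,20),(100,255,255),(120,200,260,380),st['eef_pos'][2]+21.6)
c=st['eef_pos']; print((proj('side',[c+[0,0,21.6],[480.5,358.3,4]])-[120,220])*4.5)
save(s,'s12',120,220,260,380,4)
```

```text
[479.72264028 358.62594836  44.62896744] [ 3.14148511e+00 -7.93345583e-05 -5.69975930e-01] [-0.22414542  0.60472842 -1.19333603] 64.36949142266326
side (162, 310, 42, 27) ctr [451.4 374.8] size [63.9 42.5] ang 52.5
side (172, 287, 25, 7) ctr [500.9 334.9] size [42.1 10.9] ang 32.5
[[271.10190776 383.39649778]
 [304.32705143 479.4416669 ]]
```

View pics/s12.png

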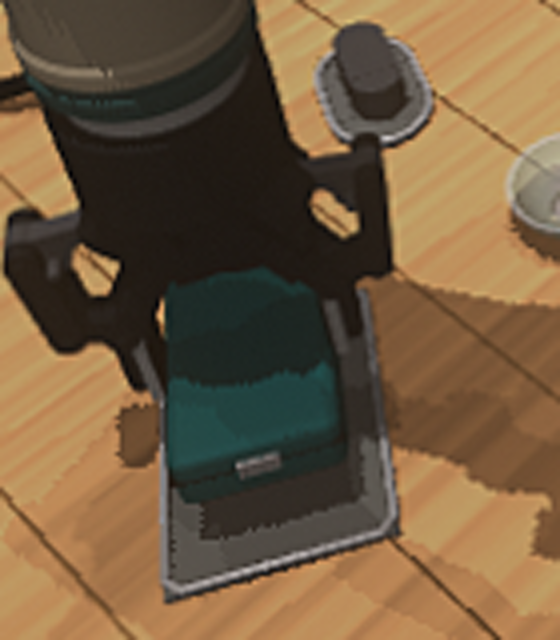

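Picture 15: the oblong is held level and aligned with its tray, and the pill is still well inside its own. Lowering.

apply_moves(increments=[{"tx": 0.001,"ty": 0.0,"tz": -0.012,"rx": 0.0,"ry": 0.0,"rz": 0.0,"claw": 0.05},{"tx": 0.001,"ty": 0.0,"tz": -0.022,"rx": 0.0,"ry": 0.0,"rz": 0.0,"claw": 0.05},{"tx": 0.001,"ty": 0.0,"tz": -0.027,"rx": 0.0,"ry": 0.0,"rz": 0.0,"claw": 0.05},{"tx": 0.001,"ty": 0.0,"tz": -0.029,"rx": 0.0,"ry": 0.0,"rz": 0.0,"claw": 0.05},{"tx": 0.001,"ty": 0.0,"tz": -0.031,"rx": 0.0,"ry": 0.0,"rz": 0.0,"claw": 0.05},{"tx": 0.001,"ty": 0.0,"tz": -0.031,"rx": 0.0,"ry": 0.0,"rz": 0.0,"claw": 0.05}])

```text
clock: 21.6
eef_pos: [480.7, 358.7, 13.5]
tool_rot: [-3.142, 0.0, -0.57]
force: [-1.4, -1.3, 1.9]
width: 64.4
```

apply_moves(increments=[{"tx": 0.0,"ty": 0.0,"tz": -0.001,"rx": 0.0,"ry": 0.0,"rz": 0.0,"claw": 0.05},{"tx": 0.0,"ty": 0.0,"tz": -0.0015,"rx": 0.0,"ry": 0.0,"rz": 0.0,"claw": 0.05},{"tx": 0.0,"ty": 0.0,"tz": -0.0015,"rx": 0.0,"ry": 0.0,"rz": 0.0,"claw": 0.05}])

```text
clock: 21.9
eef_pos: [480.7, 358.7, 13.5]
tool_rot: [-3.141, 0.001, -0.57]
force: [-3.8, -2.3, 13.3]
width: 64.5
```

Contact. Releasing and rising.

apply_moves(increments=[{"tx": 0.0,"ty": 0.0,"tz": 0.001,"rx": 0.0,"ry": 0.0,"rz": 0.0,"claw": 0.067},{"tx": 0.0,"ty": 0.0,"tz": 0.001,"rx": 0.0,"ry": 0.0,"rz": 0.0,"claw": 0.073},{"tx": 0.0,"ty": 0.0,"tz": 0.001,"rx": 0.0,"ry": 0.0,"rz": 0.0,"claw": 0.08},{"tx": 0.0,"ty": 0.0,"tz": 0.003,"rx": 0.0,"ry": 0.0,"rz": 0.0,"claw": 0.085},{"tx": 0.0,"ty": 0.0,"tz": 0.01,"rx": 0.0,"ry": 0.0,"rz": 0.0,"claw": 0.085},{"tx": 0.0,"ty": 0.0,"tz": 0.03,"rx": 0.0,"ry": 0.0,"rz": 0.0,"claw": 0.085},{"tx": 0.0,"ty": 0.0,"tz": 0.06,"rx": 0.0,"ry": 0.0,"rz": 0.0,"claw": 0.085},{"tx": 0.0,"ty": 0.0,"tz": 0.1,"rx": 0.0,"ry": 0.0,"rz": 0.0,"claw": 0.085},{"tx": 0.0,"ty": 0.0,"tz": 0.14,"rx": 0.0,"ry": 0.0,"rz": 0.0,"claw": 0.085},{"tx": 0.0,"ty": -0.05,"tz": 0.18,"rx": 0.0,"ry": 0.0,"rz": 0.0,"claw": 0.085},{"tx": 0.0,"ty": -0.1,"tz": 0.2,"rx": 0.0,"ry": 0.0,"rz": 0.0,"claw": 0.085},{"tx": 0.0,"ty": -0.14,"tz": 0.21,"rx": 0.0,"ry": 0.0,"rz": 0.0,"claw": 0.085}])

```text
clock: 23.1
eef_pos: [481.2, 226.1, 221.4]
tool_rot: [-3.139, -0.002, -0.568]
force: [2.2, 0.1, -0.7]
width: 85.4
```

apply_moves(increments=[{"tx": 0.0,"ty": -0.045,"tz": 0.0,"rx": 0.0,"ry": 0.0,"rz": 0.0,"claw": 0.085},{"tx": 0.0,"ty": -0.09,"tz": 0.0,"rx": 0.0,"ry": 0.0,"rz": 0.0,"claw": 0.085},{"tx": 0.0,"ty": -0.135,"tz": 0.0,"rx": 0.0,"ry": 0.0,"rz": 0.0,"claw": 0.085},{"tx": 0.0,"ty": -0.18,"tz": 0.0,"rx": 0.0,"ry": 0.0,"rz": 0.0,"claw": 0.085},{"tx": 0.0,"ty": -0.225,"tz": 0.0,"rx": 0.0,"ry": 0.0,"rz": 0.0,"claw": 0.085},{"tx": 0.0,"ty": -0.25,"tz": 0.0,"rx": 0.0,"ry": 0.0,"rz": 0.0,"claw": 0.085},{"tx": 0.0,"ty": -0.25,"tz": 0.0,"rx": 0.0,"ry": 0.0,"rz": 0.0,"claw": 0.085}])

```text
clock: 23.8
eef_pos: [480.4, -28.0, 220.0]
tool_rot: [3.141, -0.002, -0.577]
force: [-0.8, -0.3, -0.4]
width: 85.0
```

Run:
```python
from meas import *
s=get_image('side'); t=get_image('top'); st=read_state(); print(st['eef_pos'],st['force'])
blob('side',s,(80,90,20),(100,255,255),(140,270,240,375),35); blob('top',t,(80,90,20),(100,255,255),(180,180,245,250),35)
blob('side',s,(145,60,20),(179,255,255),(370,120,430,175),29); blob('top',t,(145,60,20),(179,255,255),(425,190,475,240),29)
blob('side',s,(0,0,95),(179,45,255),(285,130,345,180),31); blob('top',t,(0,0,95),(179,45,255),(355,140,405,190),31)
for n,b in(('dish',(230,240,290,290)),): blob('side',s,(0,0,0),(179,70,255),b,4)
blob('top',t,(0,0,0),(179,70,255),(245,205,285,240),4); blob('top',t,(0,0,0),(179,70,255),(305,130,345,180),4)
save(s,'s13',140,110,460,370,2.4)
```

```text
[480.57790108 -23.28939903 219.48055872] [0.24123143 0.24719399 0.77259753]
side (165, 290, 41, 58) ctr [479.6 358.1] size [ 62.3 101.1] ang 57.5
top (191, 199, 34, 37) ctr [481.7 357.4] size [62.8 98.3] ang 58.4
side (394, 144, 17, 9) ctr [ 473.8 -380.8] size [46.3 44.7] ang 39.9
top (444, 209, 18, 17) ctr [ 472.3 -376.3] size [47.5 47.8] ang 42.2
side (291, 159, 40, 16) ctr [ 622.8 -146. ] size [84.3 84.4] ang 66.2
side (298, 149, 27, 15) ctr [ 642.4 -174. ] size [57.3 68.3] ang 67.5
top (372, 149, 25, 23) ctr [ 650.6 -177.6] size [57.2 62.1] ang 66.4
side (247, 253, 33, 26) ctr [480.6 175.4] size [67.1 67.3] ang 39.5
top (270, 225, 15, 15) ctr [435.8 151.2] size [42.9 42.5] ang 0.3
top (253, 211, 22, 21) ctr [470.6 192.9] size [64.6 61.8] ang 89.3
top (310, 130, 35, 50) ctr [679.8  -4.4] size [105.7 160.3] ang 88.9
```

View pics/s13.png

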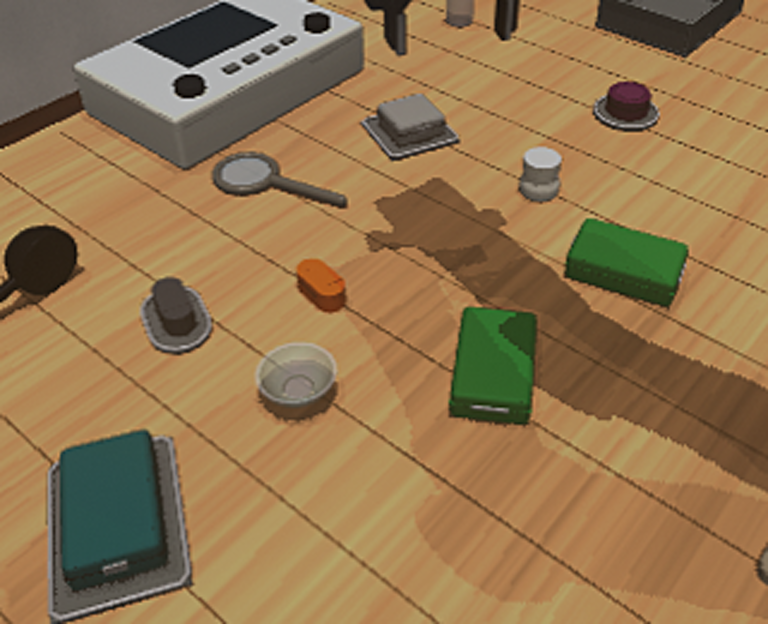

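Picture 16: all four cases lie flat in their trays. Measured centres agree with the trays to within 4 mm, and the dish and magnifier have not moved. Handing in.

```bash
python3 -c "from cell import finish_job; print(finish_job())"
```

```text
the job is handed in; nothing more can be done
None
```

I took the pile apart from the top down (pill, round, square, oblong) and lowered each case into its own tray until it touched the plate. Each was let go there before the next was lifted. I handed the job in at about 24 s; `finish_job` gives no verdict.

| Case | Last check against its tray |
|---|---|
| Oblong | about 2 mm off centre, long axis within 1° |
| Round | about 3 mm off centre |
| Square | about 3 mm off centre and aligned in the top view; the side view gave a value about 6 mm off, from a mask that took in only part of the case |
| Pill | set down about 1 mm off centre by the arm reading; seen flat inside the rim, but not measured again by mask |

- **Bystanders:** the glass dish measured within 1 mm of its start. The magnifier looked unmoved, but its last mask picked up other pixels, so I have no number for it. I went nowhere near the green and orange look-alikes.
- **Camera disagreement:** the two cameras differ by about 4 mm in y. I averaged them for the pill tray. For the other placings I leaned on the side view, which matched the arm. All of this is well inside the 14.5 mm allowed.
- **Refused call:** my first move call was refused before anything moved, because some rows left out values.

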